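Snap the heel cap home

TASK

One of the two upturned shoe soles has its round rubber heel cap only started in its recess, standing proud of the heel. Take the wooden pusher (the beech tool with the broad flat foot and the collar) and, pressing straight down with its foot and not with the fingers, snap that cap fully home. Then stand the pusher upright on the bare bench and let go; leave the finished heel of the other sole alone.

Things in the scene. Friction and masses are not known exactly. Their poses are not given: they have to be found in the camera images.
- pusher: Turned beech pusher, 110 mm high, 160 g, standing upright; round about its z (up). Origin: centre of the foot's underside. Flat foot 42 mm across; collar 48 mm across, 53 to 62 mm up; above it a plain grip 28 mm across to 106 mm up: grasp it from above, fingertips just over the collar. Not the slim grooved tool without a foot (95 mm high), nor the squat spool (60 mm high).
- sole_open: Black sole, heel up, fixed on a plywood board. Origin: on the bench (z = 0) under the axis of its heel cap; x towards the toe, z up. Board 116 mm wide, 60 mm behind to 245 mm ahead of the origin. Brown heel 66 mm wide, face 46 mm above the bench. Cap: black disc 46 mm across, 5 mm thick, on a white stem; its top is 65 mm above the bench while proud (stem showing), 51 mm when home.
- cap (a joint): Travel of sole_open's heel cap straight down, in m: 0 proud (start), 0.014 home. It resists with about 12 N at first, less further down, snaps in by itself past about 0.010 and stays; let go before about 0.006 it springs back.
- sole_done: The other sole of the pair, on a like board, same sizes, origin and axes; its cap is already home (disc top 51 mm above the bench, no stem showing). To be left alone.
Not all that is in view belongs to the job. Leave any pink or yellow look-alike of the pusher alone.

How it is judged:
By the outcome, as a careful person would: the job done as asked, in the order asked, and still so for the second after the job is handed in, with the robot touching nothing.
It also fails if it takes over 51 s, if anything falls off the work surface, if the arm or the gripper's body presses on something with over 40 N, if the wrist force passes 120 N, or if a joint passes its speed limit or range.

ROBOT

A 7-joint arm with a two-finger parallel gripper is mounted at the origin on the work surface. World frame = base frame: x ahead of the robot, y to its left, z up, the work surface at z = 0. Lengths are in m, angles in rad, forces in N, time in s.
With the tool pointing down it reaches from about 0.425 to 0.95 m from the base axis. Payload 16.7 kg.
Tool frame: the origin (TCP) lies at the very end of the fingers, on their centre line; the grasp point (between the pads) lies 19 mm behind it; z points along the fingers, x is the direction in which the jaws open and shut, and the axes are right-handed (so a half turn about z gives the same grasp; the last joint's range is limited). The gripper opens to 94 mm and grips with 3 to 60 N. Pads are 16 mm wide; open, the fingers measure 119 mm over their backs; the gripper's body (75 mm by 177 mm) begins 78 mm behind the grasp point.
Start: joints at [1.077, 0.426, 0.074, 1.606, -0.034, 1.111, -0.067], TCP at [0.227, -0.635, 0.205] pointing down, gripper open.
Joint ranges: [-2.85, 2.85], [-0.5, 2.14], [-1.23, 1.37], [0.21, 2.46], [-1.02, 4.16], [0.16, 2.05], [-2.73, 2.73]. Speed limits (rad/s): [1.89, 1.89, 2.39, 2.39, 3.01, 3.01, 3.01].

INTERFACE

Orientations are given as a unit quaternion [w, x, y, z].
In Python, from cell import status, vision, workorder gives the robot as it stands.
- The arm moves only by the tool jog_arm, never from a script. Its argument "plan" is a list of rows, each a list of 3 entries, a list of its own where there are three numbers: the shift along the tool's x, y, z each as a share of 0.03 m, from -1 to 1, then the turn, a rotation vector about the tool's x, y, z each as a share of pi rad, from -1 to 1, then the opening, from -1 (shut) to 1 (fully open). In form: [[[x, y, z], [wx, wy, wz], claw], ...]. A call has 1 to 10 rows; each row shifts and turns the commanded pose from where the row before left it, along the tool's axes as they then stand; what a row does not reach is not made up. A row lasts 1/12 s, in which the tool goes at most 41.7 mm and 7.16 degrees, less where a joint would pass 70% of its speed; a pose out of reach is approached as far as the arm can. A call with a number of a shift or a turn outside -1 to 1 is refused whole. A call with a gripper value outside its range is refused whole. The fingers move at their own pace and stop on an object; the grip force is fixed at half the most. Time passes only in rows, so rows that do not move let the fingers close. It gives the time, the measured TCP pose, the force and the opening at its end, in the units of the state.
- status.state(): the state, without advancing time (a new reading comes with each control period).
- vision.get_image(name): name is "scene" or "side" or "wrist"; returns the picture (400x640x3 uint8, red, green, blue); there is no depth.
- vision.calibration(name): a dict with "fx", "fy", "cx", "cy" (pixels), "k1" (the pictures are not rectified: a ray, as slopes to the right and down, at radius r is drawn at 1 + k1 r^2 times it, then the intrinsics apply), "extrinsics" (4x4, takes a point from camera to world coordinates); the wrist camera has in their place "T_tool_cam" (4x4, takes a point from camera to tool coordinates, whose origin is the TCP and whose axes are the tool frame's). Camera axes: x right, y down, z forward; pixel columns grow to the right and rows downward; lengths in m; the calibration is good to about 2 mm. A picture is of the moment at which its call begins: read the wrist's pose just before it. calibration takes no time and is no camera call.
- workorder.sign_off(): hands the job in, once; it reports no verdict.
The state is a dict: "t": time; "joints": joint angles; "qvel": joint speeds; "joint_torque": joint torques, N m; "eef_pos": TCP position; "ee_rot": TCP orientation; "wrist_force": force on the tool from outside, world axes, zero at the start; "wrist_torque": the same for the moment, N m; "width": finger opening in m.
Only numpy, scipy, OpenCV 4.12 (cv2) and the standard library are available. Lean on these libraries where they do the work, as an engineer would, in place of code of your own. Each camera call takes 0.05 s, during which the arm holds its last target.

## Working session

There is one attempt and no reset: what is moved stays moved. The work goes in short steps, Python scripts to look and compute and a tool call to move; the robot and the scene stay as the last step left them, time stands still between calls to the robot, and variables do not carry over. Pictures are saved under pics/ and viewed, and the job is handed in when it is done.

Besides the shell and the picture viewer there is one more tool, called after "Call:" as name(argument=value, ...), one argument or row to a line, values as JSON. jog_arm: Moves the arm, as the interface text tells. Its arguments: {"type":"object","properties":{"plan":{"type":"array","items":{"type":"array"}}},"required":["plan"]}

```bash
ls; mkdir -p pics; cat > h.py <<'E'
import numpy as np, cv2
from cell import status, vision, workorder
def save(img,n): cv2.imwrite('pics/'+n, img[:,:,::-1])
E
python3 - <<'E'
from h import *
for n in ("scene","side","wrist"):
    im=vision.get_image(n); np.save(n+'.npy',im); save(im,n+'0.png'); print(n,vision.calibration(n))
print(status.state())
E
```

```text
pics
scene {'fx': 496.36340647344986, 'fy': 496.36340647344986, 'cx': 316.4759932883994, 'cy': 187.8782402060346, 'k1': -0.1311524022827548, 'extrinsics': array([[-0.81434059,  0.35991211, -0.45531601,  0.98135671],
       [ 0.58013111,  0.52807532, -0.62014865,  0.57483751],
       [ 0.01724214, -0.7691552 , -0.63882939,  0.63689291],
       [ 0.        ,  0.        ,  0.        ,  1.        ]])}
side {'fx': 455.2455427150132, 'fy': 455.2455427150132, 'cx': 310.89490083089566, 'cy': 199.74777892042724, 'k1': -0.09533968517904759, 'extrinsics': array([[-0.92001322, -0.17874282,  0.34875017,  0.20094628],
       [-0.39171674,  0.44569757, -0.8049296 ,  0.84974551],
       [-0.01156172, -0.87715716, -0.48006421,  0.58640077],
       [ 0.        ,  0.        ,  0.        ,  1.        ]])}
wrist {'fx': 295.1958398766641, 'fy': 295.1958398766641, 'cx': 324.4412084390707, 'cy': 194.56946283643273, 'k1': -0.04698576717256533, 'T_tool_cam': array([[ 9.99999291e-01,  1.12963938e-03, -3.77713054e-04,
         8.43312060e-04],
       [-1.01409419e-03,  9.73779633e-01,  2.27491093e-01,
        -
[... 214 characters left out ...]
ay([ 1.07751949,  0.42658511,  0.07384942,  1.60640075, -0.03411249,
        1.11079222, -0.06707623]), 'qvel': array([-6.58639498e-05, -8.21387529e-04, -2.22612536e-04, -1.17271350e-03,
        7.55708399e-04,  1.59420349e-03, -2.74133350e-04]), 'joint_torque': array([ 4.86936013e-03, -9.36276770e+01,  3.66981313e+00, -4.54418886e+01,
       -4.87832492e-02,  1.79770082e-02, -2.35540185e-06]), 'eef_pos': array([ 0.22739086, -0.63521956,  0.20496458]), 'ee_rot': array([-2.48483114e-04,  8.17630597e-01, -5.75742991e-01, -3.91157266e-04]), 'wrist_force': array([ 0.10421135, -0.09487821, -0.65649928]), 'wrist_torque': array([ 0.01116961,  0.03505287, -0.02869477]), 'width': 0.09394543282709654}
```

View pics/scene0.png

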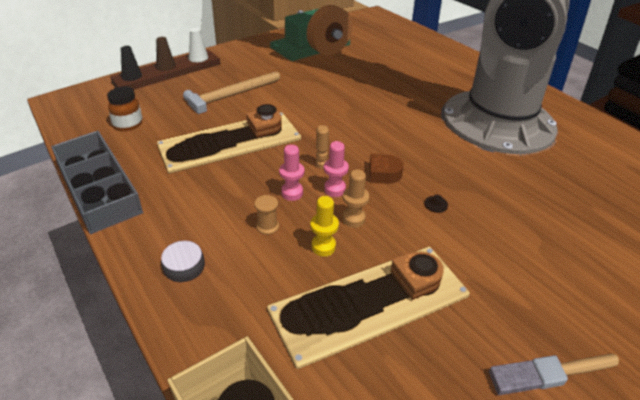

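View pics/side0.png

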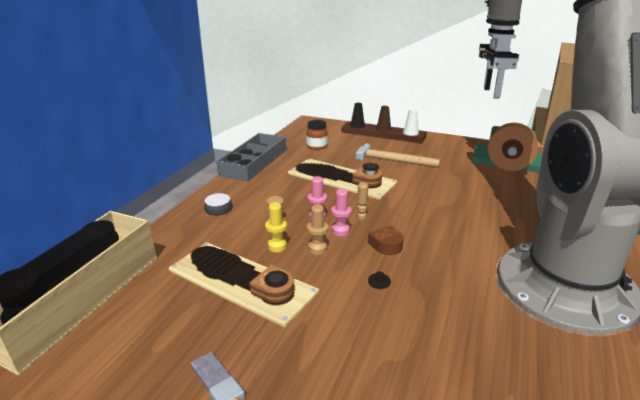

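View pics/wrist0.png

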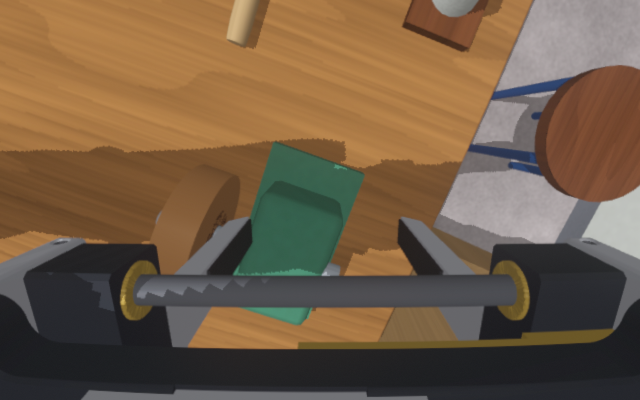

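The scene shows several candidate tools:
- Beech pusher: scene (355,197), side (317,228). It has a foot and collar.
- Slim footless tool: scene (321,145).
- Squat spool: scene (267,215).
- Pink look-alikes: scene (291,172) and (336,168).
- Yellow look-alike: scene (324,226).

The far sole's cap, scene (265,112), looks proud and the near one, (424,265), looks home. I'll confirm this with enlarged crops.

```bash
python3 - <<'E'
from h import *
s=np.load('scene.npy'); d=np.load('side.npy')
a=cv2.resize(s[90:270,220:460],None,fx=2.5,fy=2.5,interpolation=cv2.INTER_CUBIC)[:, :400*2]
save(a,'crop_s.png')
b=cv2.resize(d[140:320,220:420],None,fx=3,fy=3,interpolation=cv2.INTER_CUBIC)
save(b,'crop_d.png')
E
```

```text
(no output)
```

View pics/crop_s.png

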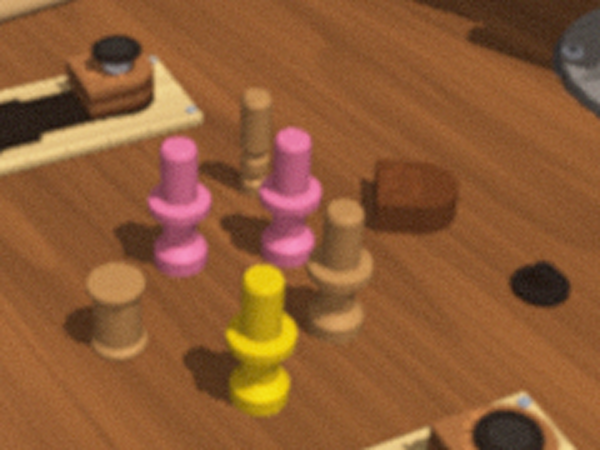

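View pics/crop_d.png

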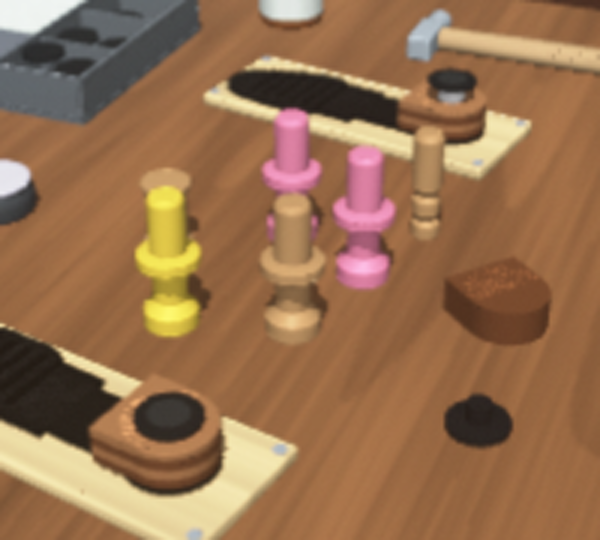

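The crops confirm it. The beech tool with foot and collar is at scene (355,197) / side (317,228). The sole with the white stem showing is the far one, scene (266,112) / side (371,170). The near cap is flush. Next I'll get positions by ray casting.

```bash
cat >> h.py <<'E'
def ray(name,px,pose=None):
    c=vision.calibration(name)
    K=np.array([[c['fx'],0,c['cx']],[0,c['fy'],c['cy']],[0,0,1]])
    p=cv2.undistortPoints(np.array([[px]],float),K,np.array([c['k1'],0,0,0,0.]))[0,0]
    if name=='wrist':
        from scipy.spatial.transform import Rotation as R
        pos,q=pose; T=np.eye(4); T[:3,:3]=R.from_quat([q[1],q[2],q[3],q[0]]).as_matrix(); T[:3,3]=pos
        E=T@c['T_tool_cam']
    else: E=c['extrinsics']
    d=E[:3,:3]@np.array([p[0],p[1],1]); return E[:3,3],d/np.linalg.norm(d)
def plane(name,px,z,pose=None):
    o,d=ray(name,px,pose); return o+d*(z-o[2])/d[2]
def tri(*rs):
    A=sum(np.eye(3)-np.outer(d,d) for o,d in rs); b=sum((np.eye(3)-np.outer(d,d))@o for o,d in rs)
    return np.linalg.solve(A,b)
cs=lambda x,y:((x+.5)/2.5-.5+220,(y+.5)/2.5-.5+90)
cd=lambda x,y:((x+.5)/3-.5+220,(y+.5)/3-.5+140)
E
python3 - <<'E'
from h import *
np.set_printoptions(precision=4,suppress=True)
P={'pusher':((347,209),(294,204),.108),'pinkA':((180,148),(292,119),.108),'pinkB':((293,138),(366,158),.108),
'yellow':((264,275),(166,198),.108),'slim':((257,98),(428,137),.094),'spool':((116,284),(166,182),.06),'cap':((116,49),(452,80),.065),'done':((508,435),(170,416),.051)}
for k,(a,b,z) in P.items():
    A=cs(*a);B=cd(*b)
    print(k,tri(ray('scene',A),ray('side',B)),plane('scene',A,z)[:2],plane('side',B,z)[:2])
E
```

```text
pusher [0.522  0.0716 0.1077] [0.5212 0.0702] [0.5214 0.0744]
pinkA [ 0.5764 -0.0564  0.1063] [ 0.5769 -0.0558] [ 0.5747 -0.0511]
pinkB [ 0.4999 -0.019   0.1055] [ 0.5    -0.0194] [ 0.4977 -0.0102]
yellow [0.611  0.0958 0.1072] [0.61   0.0939] [0.6096 0.1006]
slim [ 0.4752 -0.0983  0.0902] [ 0.4772 -0.096 ] [ 0.4727 -0.0876]
spool [ 0.6657 -0.004   0.0563] [ 0.6677 -0.0005] [0.6625 0.002 ]
cap [ 0.5052 -0.2712  0.0614] [ 0.5074 -0.2675] [ 0.5029 -0.2616]
done [0.532 0.253 0.048] [0.5335 0.2536] [0.53   0.2577]
```

Positions (m):

| Object | x | y |
|---|---|---|
| Pusher | 0.522 | 0.071 |
| Cap | 0.506 | -0.268 |
| Pink B | 0.500 | -0.019 |
| Yellow | 0.611 | 0.096 |

The jaw axis will go at about -44° so the fingers clear the pink and yellow tools. I'll rise, then travel over the proud cap first for a wrist look.

Call:
jog_arm(
  plan=[
    [[0,0,-1],[0,0,0],1],
    [[0,0,-1],[0,0,0],1],
    [[-0.52,-0.79,0],[0,0,0],1],
    [[-0.52,-0.79,0],[0,0,0],1],
    [[-0.52,-0.79,0],[0,0,0],1],
    [[-0.52,-0.79,0],[0,0,0],1],
    [[-0.52,-0.79,0],[0,0,0],1],
    [[-0.52,-0.79,0],[0,0,0],1],
    [[-0.52,-0.79,0],[0,0,0],1],
    [[-0.52,-0.79,0],[0,0,0],1],
  ],
)

```text
t: 0.98
eef_pos: [0.3645, -0.4528, 0.2654]
ee_rot: [-0.0, 0.818, -0.576, -0.0]
wrist_force: [0.5, 0.3, 0.8]
width: 0.0936
```

Call:
jog_arm(
  plan=[
    [[-0.52,-0.79,0],[0,0,0],1],
    [[-0.52,-0.79,0],[0,0,0],1],
    [[-0.52,-0.79,0],[0,0,0],1],
    [[-0.52,-0.79,0],[0,0,0],1],
    [[-0.52,-0.79,0],[0,0,0],1],
    [[-0.52,-0.79,0],[0,0,0],1],
    [[-0.52,-0.79,0],[0,0,0],1],
    [[-0.52,-0.79,0],[0,0,0],1],
    [[0,0,0],[0,0,0],1],
    [[0,0,0],[0,0,0],1],
  ],
)

```text
t: 1.82
eef_pos: [0.5011, -0.2712, 0.2652]
ee_rot: [-0.0, 0.818, -0.575, -0.0]
wrist_force: [-1.0, -0.5, 0.4]
width: 0.0938
```

```bash
python3 - <<'E'
from h import *
s=status.state(); im=vision.get_image('wrist'); np.save('w1.npy',im); np.save('p1.npy',np.r_[s['eef_pos'],s['ee_rot']]); save(im,'w1.png'); print(s['t'],s['eef_pos'],s['ee_rot'],s['wrist_force'])
E
```

```text
1.8167 [ 0.50106473 -0.27122387  0.26521799] [-1.08323881e-04  8.18483059e-01 -5.74530577e-01 -2.93362397e-04] [-1.01471362 -0.52038633  0.40788715]
```

View pics/w1.png

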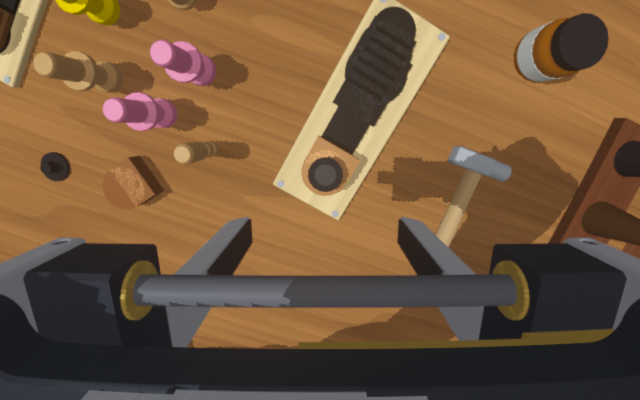

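Wrist view: the proud cap's disc is at about (325,174) and the pusher's top at about (45,64). I'll fit the cap disc.

```bash
python3 - <<'E'
from h import *
np.set_printoptions(precision=4,suppress=True)
im=np.load('w1.npy'); p=np.load('p1.npy'); pose=(p[:3],p[3:])
roi=im[135:215,280:370]; g=roi.max(2)
m=(g<95).astype(np.uint8)
cs_,_=cv2.findContours(m,cv2.RETR_EXTERNAL,cv2.CHAIN_APPROX_NONE)
for c in cs_:
    if cv2.contourArea(c)>200:
        e=cv2.fitEllipse(c); print(e,cv2.contourArea(c)); ctr=np.array(e[0])+[280,135]; print(ctr,plane('wrist',ctr,.065,pose))
# manual check points
for n,px,z in (('push top',(45,64),.108),('done',None,0)):
    if px: print(n,plane('wrist',px,z,pose))
save(cv2.resize(roi,None,fx=6,fy=6,interpolation=cv2.INTER_CUBIC),'w1c.png')
E
```

```text
((45.259910583496094, 39.13043212890625), (32.50785446166992, 33.44644546508789), 84.96631622314453) 852.5
[325.2599 174.1304] [ 0.5063 -0.271   0.065 ]
((65.8754653930664, 6.671791076660156), (17.292631149291992, 41.197731018066406), 98.51168060302734) 399.5
[345.8755 141.6718] [ 0.5546 -0.2815  0.065 ]
push top [0.5243 0.0712 0.108 ]
```

View pics/w1c.png

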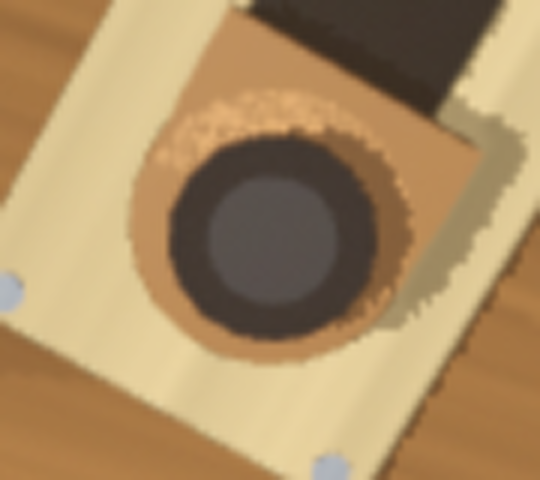

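The cap axis is at (0.506, -0.271), with the wrist and fixed views agreeing. Now I'll move over the pusher and turn the jaws to -44°.

Call:
jog_arm(
  plan=[
    [[-0.86,-0.37,0],[0,0,0],1],
    [[-0.86,-0.37,0],[0,0,0],1],
    [[-0.86,-0.37,0],[0,0,0],1],
    [[-0.86,-0.37,0],[0,0,0],1],
    [[-0.86,-0.37,0],[0,0,0],1],
    [[-0.86,-0.37,0],[0,0,0],1],
    [[-0.86,-0.37,0],[0,0,0],1],
    [[-0.86,-0.37,0],[0,0,0],1],
    [[-0.86,-0.37,0],[0,0,0],1],
    [[-0.86,-0.37,0],[0,0,0],1],
  ],
)

```text
t: 2.7
eef_pos: [0.5177, 0.0074, 0.2656]
ee_rot: [0.0, 0.817, -0.577, 0.0]
wrist_force: [0.5, 0.3, -0.1]
width: 0.0941
```

Call:
jog_arm(
  plan=[
    [[-0.86,-0.37,0],[0,0,0],1],
    [[-0.86,-0.37,0],[0,0,0],1],
    [[0,0,0],[0,0,-0.036],1],
    [[0,0,0],[0,0,-0.036],1],
    [[0,0,0],[0,0,-0.036],1],
    [[0,0,0],[0,0,-0.036],1],
    [[0,0,0],[0,0,0],1],
    [[0,0,0],[0,0,0],1],
    [[0,0,0],[0,0,0],1],
  ],
)

```text
t: 3.45
eef_pos: [0.5215, 0.0629, 0.2655]
ee_rot: [0.0, 0.925, -0.38, 0.0]
wrist_force: [0.7, -0.7, 0.5]
width: 0.0938
```

```bash
python3 - <<'E'
from h import *
s=status.state(); im=vision.get_image('wrist'); np.save('w2.npy',im); np.save('p2.npy',np.r_[s['eef_pos'],s['ee_rot']]); save(im,'w2.png'); print(s['t'],s['eef_pos'],s['ee_rot'],s['wrist_force'])
save(cv2.resize(im[100:230,260:390],None,fx=4,fy=4,interpolation=cv2.INTER_CUBIC),'w2c.png')
E
```

```text
3.45 [0.52148827 0.06287229 0.26547936] [ 7.23811634e-05  9.24933469e-01 -3.80129021e-01  1.47561896e-05] [ 0.65346928 -0.65125519  0.52013683]
```

View pics/w2.png

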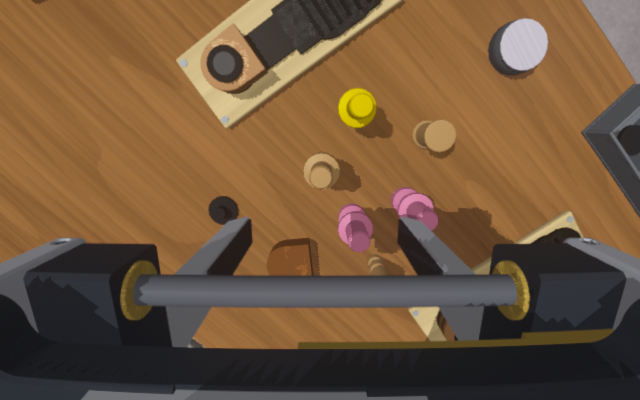

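View pics/w2c.png

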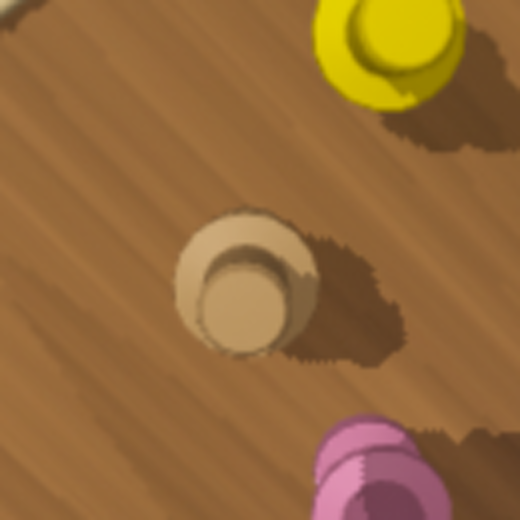

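The pusher is seen nearly from above. Its collar is centred at about (321.4,170.6) and the grip top at about (320.9,177.9). The finger paths are clear of yellow (357,108) and pink (354,228).

```bash
cat >> h.py <<'E'
from scipy.spatial.transform import Rotation as Rt
def totool(dw,q): return Rt.from_quat([q[1],q[2],q[3],q[0]]).inv().apply(dw)
E
python3 - <<'E'
from h import *
np.set_printoptions(precision=4,suppress=True)
p=np.load('p2.npy'); pose=(p[:3],p[3:])
a=plane('wrist',(320.9,177.9),.108,pose);b=plane('wrist',(321.4,170.6),.062,pose);print(a,b)
c=(a+b)/2; d=np.array([c[0],c[1],.066])-p[:3]
print(d,totool(d,p[3:])/.03)
E
```

```text
[0.5244 0.07   0.108 ] [0.5256 0.0711 0.062 ]
[ 0.0035  0.0077 -0.1995] [-0.0973 -0.2659  6.6493]
```

Call:
jog_arm(
  plan=[
    [[-0.08,-0.26,0.5],[0,0,0],1],
    [[0,0,1],[0,0,0],1],
    [[0,0,1],[0,0,0],1],
    [[0,0,1],[0,0,0],1],
    [[0,0,1],[0,0,0],1],
    [[0,0,1],[0,0,0],1],
    [[0,0,0.7],[0,0,0],1],
    [[0,0,0.4],[0,0,0],1],
    [[0,0,0],[0,0,0],1],
    [[0,0,0],[0,0,0],1],
  ],
)

```text
t: 4.33
eef_pos: [0.5254, 0.071, 0.0678]
ee_rot: [0.0, 0.926, -0.378, -0.0]
wrist_force: [0.4, -0.0, 0.8]
width: 0.0941
```

```bash
python3 - <<'E'
from h import *
s=status.state(); im=vision.get_image('side'); save(cv2.resize(im[150:300,230:430],None,fx=4,fy=4,interpolation=cv2.INTER_CUBIC),'d3.png'); im=vision.get_image('wrist'); save(im,'w3.png');print(s['t'],s['eef_pos'],s['ee_rot'],s['wrist_force'])
E
```

```text
4.3333 [0.52536764 0.07104106 0.06784938] [ 2.78562687e-05  9.25745105e-01 -3.78148083e-01 -1.62370128e-04] [ 0.44794039 -0.02131544  0.77970592]
```

View pics/d3.png

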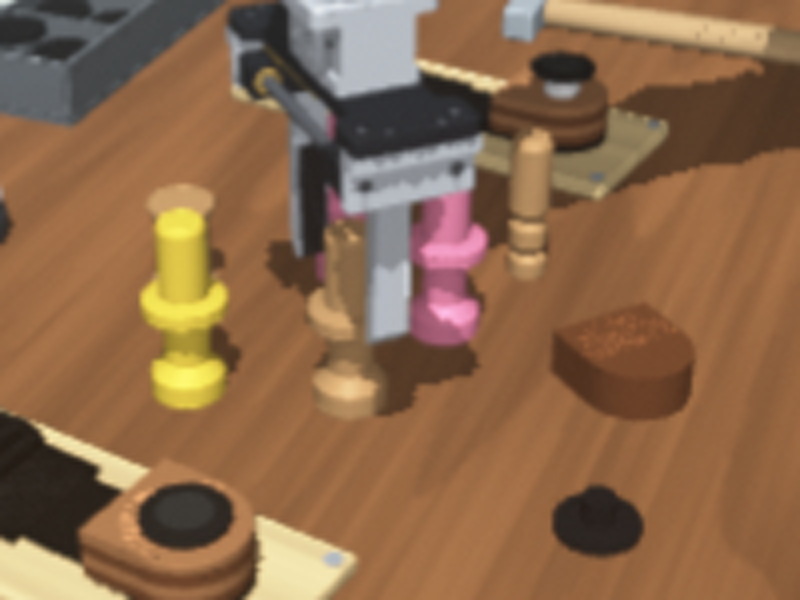

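View pics/w3.png

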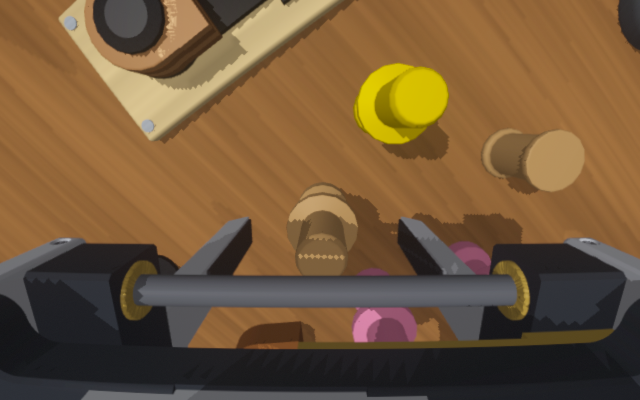

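The grip, at (322,255) in the wrist view, sits centred between the fingers and they clear the pink tools. Closing now.

Call:
jog_arm(
  plan=[
    [[0,0,0],[0,0,0],-1],
    [[0,0,0],[0,0,0],-1],
    [[0,0,0],[0,0,0],-1],
    [[0,0,0],[0,0,0],-1],
    [[0,0,0],[0,0,0],-1],
    [[0,0,0],[0,0,0],-1],
    [[0,0,0],[0,0,0],-1],
    [[0,0,0],[0,0,0],-1],
    [[0,0,0],[0,0,0],-1],
    [[0,0,0],[0,0,0],-1],
  ],
)

```text
t: 5.27
eef_pos: [0.5252, 0.071, 0.0675]
ee_rot: [-0.0, 0.926, -0.378, -0.0]
wrist_force: [0.3, -0.8, 0.7]
width: 0.031
```

Call:
jog_arm(
  plan=[
    [[0,0,0],[0,0,0],-1],
    [[0,0,0],[0,0,0],-1],
    [[0,0,0],[0,0,0],-1],
  ],
)

```text
t: 5.52
eef_pos: [0.5251, 0.0709, 0.0674]
ee_rot: [0.0, 0.926, -0.378, -0.0]
wrist_force: [-0.3, -0.1, -1.7]
width: 0.0275
```

Gripped at 27.5 mm. Lifting well above the other tools.

Call:
jog_arm(
  plan=[
    [[0,0,-0.3],[0,0,0],-1],
    [[0,0,-0.7],[0,0,0],-1],
    [[0,0,-1],[0,0,0],-1],
    [[0,0,-1],[0,0,0],-1],
    [[0,0,-1],[0,0,0],-1],
    [[0,0,-0.8],[0,0,0],-1],
    [[0,0,-0.5],[0,0,0],-1],
    [[0,0,0],[0,0,0],-1],
    [[0,0,0],[0,0,0],-1],
    [[0,0,0],[0,0,0],-1],
  ],
)

```text
t: 6.35
eef_pos: [0.5246, 0.0708, 0.2257]
ee_rot: [0.0, 0.926, -0.378, -0.0]
wrist_force: [0.2, -1.1, -2.8]
width: 0.0276
```

```bash
python3 - <<'E'
from h import *
s=status.state(); im=vision.get_image('side'); save(im,'d4.png'); im2=vision.get_image('wrist'); save(im2,'w4.png'); im3=vision.get_image('scene'); save(im3,'s4.png')
print(s['t'],s['eef_pos'],s['ee_rot'],s['wrist_force'],s['width'])
d=np.r_[.506,-.271,0]-s['eef_pos']; d[2]=0; print(totool(d,s['ee_rot'])/.03)
E
```

```text
6.35 [0.52461274 0.07075585 0.22567629] [ 2.88741139e-04  9.25911070e-01 -3.77741151e-01 -4.79295556e-04] [ 0.19640107 -1.05411181 -2.84131361] 0.027618801657739958
[7.52534822e+00 8.57487982e+00 2.65222060e-03]
```

View pics/d4.png

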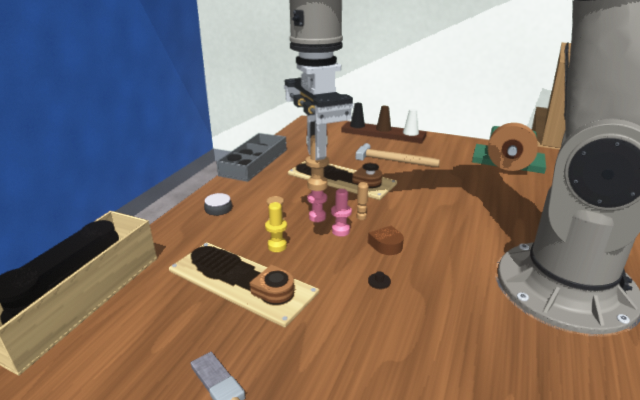

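View pics/w4.png

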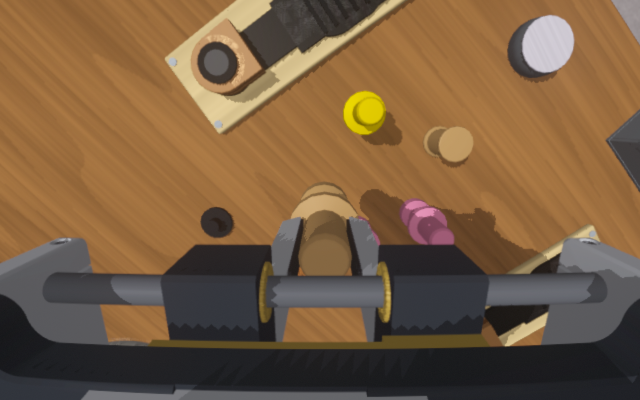

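View pics/s4.png

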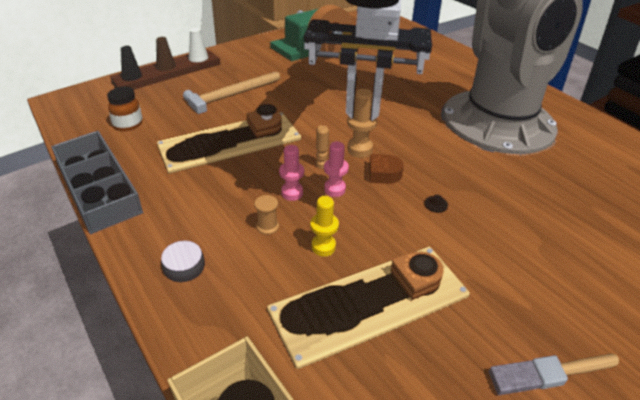

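The pusher is held upright with its foot about 158 mm up. Carrying it over the cap.

Call:
jog_arm(
  plan=[
    [[0.25,0.3,0],[0,0,0],-1],
    [[0.48,0.56,0],[0,0,0],-1],
    [[0.6,0.68,0],[0,0,0],-1],
    [[0.6,0.68,0],[0,0,0],-1],
    [[0.6,0.68,0],[0,0,0],-1],
    [[0.6,0.68,0],[0,0,0],-1],
    [[0.6,0.68,0],[0,0,0],-1],
    [[0.6,0.68,0],[0,0,0],-1],
    [[0.6,0.68,0],[0,0,0],-1],
    [[0.6,0.68,0],[0,0,0],-1],
  ],
)

```text
t: 7.33
eef_pos: [0.5107, -0.1822, 0.226]
ee_rot: [0.0, 0.926, -0.378, -0.0]
wrist_force: [0.2, -0.6, -1.3]
width: 0.0272
```

Call:
jog_arm(
  plan=[
    [[0.6,0.68,0],[0,0,0],-1],
    [[0.6,0.68,0],[0,0,0],-1],
    [[0.5,0.57,0],[0,0,0],-1],
    [[0.3,0.34,0],[0,0,0],-1],
    [[0,0,0],[0,0,0],-1],
    [[0,0,0],[0,0,0],-1],
    [[0,0,0],[0,0,0],-1],
  ],
)

```text
t: 7.92
eef_pos: [0.5068, -0.2697, 0.2262]
ee_rot: [-0.0, 0.926, -0.377, -0.0]
wrist_force: [0.0, 1.4, -2.5]
width: 0.0273
```

```bash
python3 - <<'E'
from h import *
s=status.state()
print(s['t'],s['eef_pos'],s['ee_rot'],s['wrist_force'],s['width'])
d=np.r_[.506,-.271,.067+.075]-s['eef_pos']; print(totool(d,s['ee_rot'])/.03)
E
```

```text
7.9167 [ 0.50684033 -0.26974903  0.2262407 ] [-2.80493148e-04  9.26104030e-01 -3.77268028e-01 -2.87474731e-04] [ 0.04833183  1.43235935 -2.52860596] 0.027346648322980227
[0.01119047 0.0502521  2.80800066]
```

Lowering to about 10 mm above the cap, then checking alignment in all views.

Call:
jog_arm(
  plan=[
    [[0,0.04,0.5],[0,0,0],-1],
    [[0,0,0.9],[0,0,0],-1],
    [[0,0,0.9],[0,0,0],-1],
    [[0,0,0.5],[0,0,0],-1],
    [[0,0,0],[0,0,0],-1],
    [[0,0,0],[0,0,0],-1],
    [[0,0,0],[0,0,0],-1],
  ],
)

```text
t: 8.5
eef_pos: [0.5068, -0.2712, 0.1437]
ee_rot: [-0.0, 0.926, -0.377, 0.001]
wrist_force: [-0.1, 0.2, -1.6]
width: 0.0273
```

```bash
python3 - <<'E'
from h import *
s=status.state(); im=vision.get_image('side'); im3=vision.get_image('scene'); w=vision.get_image('wrist'); save(w,'w5.png')
a=cv2.resize(im[100:210,310:430],None,fx=5,fy=5,interpolation=cv2.INTER_CUBIC); b=cv2.resize(im3[50:160,210:330],None,fx=5,fy=5,interpolation=cv2.INTER_CUBIC)
save(a,'d5.png'); save(b,'s5.png')
print(s['t'],s['eef_pos'],s['ee_rot'],s['wrist_force'],s['width'])
E
```

```text
8.5 [ 0.50681604 -0.2712385   0.14374784] [-9.48198791e-05  9.26095811e-01 -3.77287767e-01  6.92818914e-04] [-0.09104452  0.15170364 -1.57332067] 0.02733643701816084
```

View pics/d5.png

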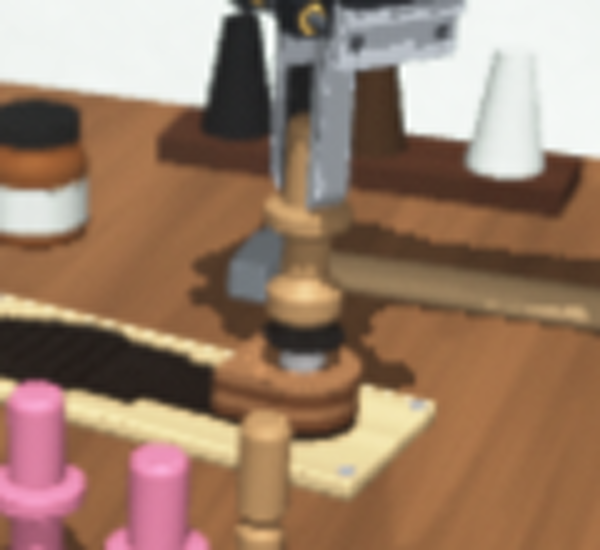

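View pics/s5.png

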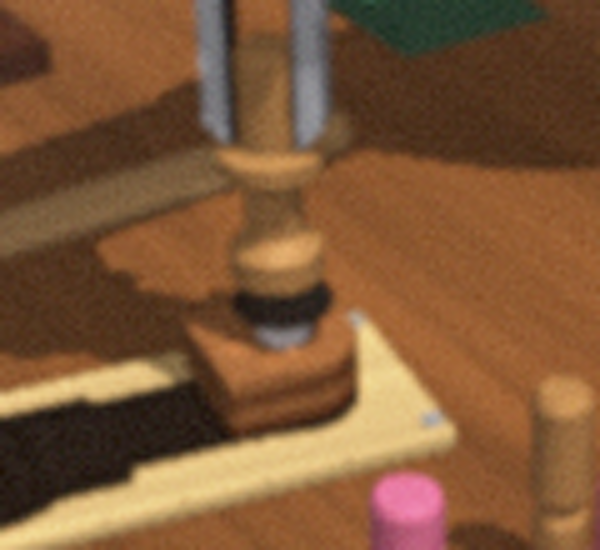

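View pics/w5.png

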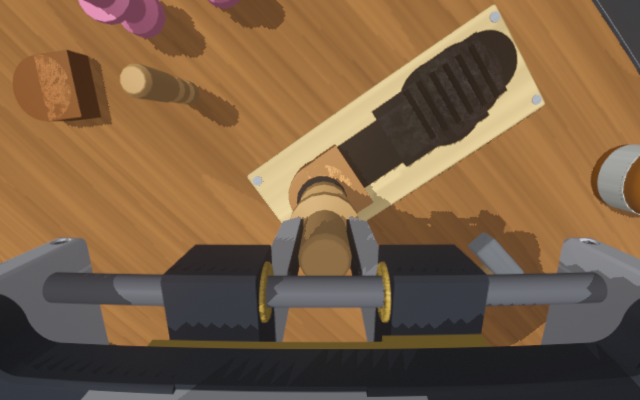

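Alignment is good. In the side view the foot spans 268–341 over a disc spanning 263–343; in the scene view, 231–325 over 233–331. Both are within about 1 mm of centred, with an ~11 mm gap. Now pressing in steps and watching the force.

Call:
jog_arm(
  plan=[
    [[0,0,0.2],[0,0,0],-1],
    [[0,0,0.15],[0,0,0],-1],
    [[0,0,0.1],[0,0,0],-1],
    [[0,0,0.1],[0,0,0],-1],
    [[0,0,0],[0,0,0],-1],
  ],
)

```text
t: 9.07
eef_pos: [0.5061, -0.2717, 0.1257]
ee_rot: [-0.0, 0.926, -0.378, 0.0]
wrist_force: [0.5, -0.8, -1.2]
width: 0.0276
```

Call:
jog_arm(
  plan=[
    [[0,0,0.08],[0,0,0],-1],
    [[0,0,0.08],[0,0,0],-1],
    [[0,0,0],[0,0,0],-1],
  ],
)

```text
t: 9.32
eef_pos: [0.5055, -0.2715, 0.1204]
ee_rot: [-0.0, 0.926, -0.378, -0.001]
wrist_force: [0.1, -0.6, -2.1]
width: 0.0275
```

```bash
python3 - <<'E'
from h import *
s=status.state(); im=vision.get_image('side'); im3=vision.get_image('scene')
a=cv2.resize(im[110:210,320:420],None,fx=5,fy=5,interpolation=cv2.INTER_CUBIC); b=cv2.resize(im3[60:160,215:315],None,fx=5,fy=5,interpolation=cv2.INTER_CUBIC)
save(cv2.resize(np.hstack([a,b]),(800,400)),'sd6.png')
print(s['t'],s['eef_pos'],s['wrist_force'],s['width'])
E
```

```text
9.3167 [ 0.50550542 -0.27147898  0.12044037] [ 0.0973233  -0.56824616 -2.13000947] 0.02751649310825791
```

View pics/sd6.png

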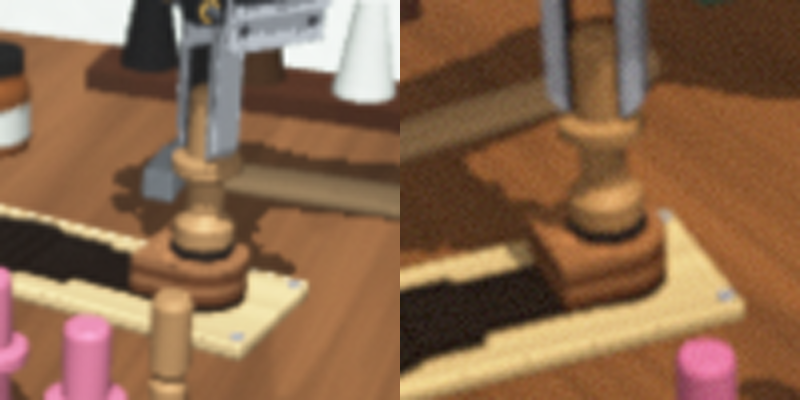

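The stem is no longer visible, so the cap has snapped in. A little more pressure to make sure it's seated.

Call:
jog_arm(
  plan=[
    [[0,0,0.06],[0,0,0],-1],
    [[0,0,0.05],[0,0,0],-1],
    [[0,0,0],[0,0,0],-1],
  ],
)

```text
t: 9.67
eef_pos: [0.5062, -0.2716, 0.1182]
ee_rot: [-0.0, 0.926, -0.378, 0.0]
wrist_force: [-1.7, 0.7, 2.7]
width: 0.0274
```

Call:
jog_arm(
  plan=[
    [[0,0,0.05],[0,0,0],-1],
    [[0,0,0],[0,0,0],-1],
  ],
)

```text
t: 9.83
eef_pos: [0.5065, -0.2717, 0.118]
ee_rot: [0.0, 0.926, -0.378, 0.001]
wrist_force: [-6.7, 4.0, 24.6]
width: 0.0272
```

It bottoms out firmly: 25 N with the foot at 51 mm, i.e. home. Lifting off and checking the cap.

Call:
jog_arm(
  plan=[
    [[0,0,-0.1],[0,0,0],-1],
    [[0,0,-0.3],[0,0,0],-1],
    [[0,0,-0.7],[0,0,0],-1],
    [[0,0,-1],[0,0,0],-1],
    [[0,0,-1],[0,0,0],-1],
    [[0,0,-0.5],[0,0,0],-1],
    [[0,0,-0.1],[0,0,0],-1],
    [[0,0,0],[0,0,0],-1],
    [[0,0,0],[0,0,0],-1],
  ],
)

```text
t: 10.58
eef_pos: [0.5054, -0.2715, 0.2264]
ee_rot: [-0.0, 0.926, -0.378, -0.001]
wrist_force: [-0.6, -0.4, -2.1]
width: 0.0275
```

```bash
python3 - <<'E'
from h import *
s=status.state(); im=vision.get_image('side'); im3=vision.get_image('scene')
a=cv2.resize(im[110:210,320:420],None,fx=5,fy=5,interpolation=cv2.INTER_CUBIC); b=cv2.resize(im3[60:160,215:315],None,fx=5,fy=5,interpolation=cv2.INTER_CUBIC)
save(cv2.resize(np.hstack([a,b]),(800,400)),'sd7.png')
print(s['t'],s['eef_pos'],s['wrist_force'],s['width'])
d=np.r_[.525,.071,.226]-s['eef_pos']; print(totool(d,s['ee_rot'])/.03)
E
```

```text
10.5833 [ 0.50543987 -0.27149367  0.2264052 ] [-0.61459969 -0.43206518 -2.11308155] 0.027484930638889297
[-7.51979112 -8.61470627  0.01823329]
```

View pics/sd7.png

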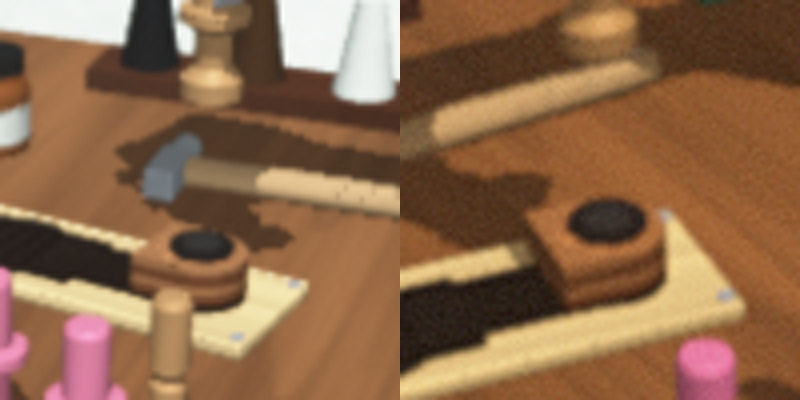

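The cap stays home, with no stem showing in either crop: the disc at (203,243) and (607,220) sits flush like the finished one. Now I'll return the pusher to its original, known-clear spot.

Call:
jog_arm(
  plan=[
    [[-0.25,-0.3,0],[0,0,0],-1],
    [[-0.48,-0.56,0],[0,0,0],-1],
    [[-0.6,-0.68,0],[0,0,0],-1],
    [[-0.6,-0.68,0],[0,0,0],-1],
    [[-0.6,-0.68,0],[0,0,0],-1],
    [[-0.6,-0.68,0],[0,0,0],-1],
    [[-0.6,-0.68,0],[0,0,0],-1],
    [[-0.6,-0.68,0],[0,0,0],-1],
    [[-0.6,-0.68,0],[0,0,0],-1],
    [[-0.6,-0.68,0],[0,0,0],-1],
  ],
)

```text
t: 11.52
eef_pos: [0.5189, -0.0184, 0.2267]
ee_rot: [0.0, 0.926, -0.377, -0.001]
wrist_force: [-0.1, 0.9, -1.8]
width: 0.0274
```

Call:
jog_arm(
  plan=[
    [[-0.6,-0.68,0],[0,0,0],-1],
    [[-0.6,-0.68,0],[0,0,0],-1],
    [[-0.5,-0.57,0],[0,0,0],-1],
    [[-0.3,-0.34,0],[0,0,0],-1],
    [[0,0,0],[0,0,0],-1],
    [[0,0,0],[0,0,0],-1],
    [[0,0,0],[0,0,0],-1],
  ],
)

```text
t: 12.1
eef_pos: [0.5239, 0.0696, 0.2269]
ee_rot: [0.0, 0.926, -0.378, -0.0]
wrist_force: [0.7, 0.2, -1.9]
width: 0.0276
```

Call:
jog_arm(
  plan=[
    [[0,0,0.5],[0,0,0],-1],
    [[0,0,1],[0,0,0],-1],
    [[0,0,1],[0,0,0],-1],
    [[0,0,1],[0,0,0],-1],
    [[0,0,0.8],[0,0,0],-1],
    [[0,0,0.5],[0,0,0],-1],
    [[0,0,0.2],[0,0,0],-1],
    [[0,0,0],[0,0,0],-1],
    [[0,0,0],[0,0,0],-1],
    [[0,0,0],[0,0,0],-1],
  ],
)

```text
t: 12.93
eef_pos: [0.5251, 0.07, 0.0786]
ee_rot: [-0.0, 0.926, -0.378, 0.001]
wrist_force: [-0.1, 1.0, -1.8]
width: 0.0275
```

Foot about 11 mm above the bench; easing it down.

Call:
jog_arm(
  plan=[
    [[0,0,0.15],[0,0,0],-1],
    [[0,0,0.12],[0,0,0],-1],
    [[0,0,0.08],[0,0,0],-1],
    [[0,0,0],[0,0,0],-1],
    [[0,0,0],[0,0,0],-1],
  ],
)

```text
t: 13.35
eef_pos: [0.5244, 0.0704, 0.0671]
ee_rot: [-0.0, 0.926, -0.378, 0.0]
wrist_force: [-2.0, 1.0, 3.9]
width: 0.0273
```

Call:
jog_arm(
  plan=[
    [[0,0,0.03],[0,0,0],-1],
    [[0,0,0],[0,0,0],-1],
  ],
)

```text
t: 13.52
eef_pos: [0.5247, 0.0705, 0.067]
ee_rot: [-0.0, 0.926, -0.378, 0.0]
wrist_force: [-7.0, 0.1, 20.0]
width: 0.0274
```

On the bench. I'll relieve the preload, then open.

Call:
jog_arm(
  plan=[
    [[0,0,-0.04],[0,0,0],-1],
    [[0,0,0],[0,0,0],-1],
    [[0,0,0],[0,0,0],1],
    [[0,0,0],[0,0,0],1],
    [[0,0,0],[0,0,0],1],
    [[0,0,0],[0,0,0],1],
    [[0,0,0],[0,0,0],1],
    [[0,0,0],[0,0,0],1],
    [[0,0,0],[0,0,0],1],
    [[0,0,0],[0,0,0],1],
  ],
)

```text
t: 14.35
eef_pos: [0.5244, 0.0701, 0.0672]
ee_rot: [-0.0, 0.926, -0.378, 0.0]
wrist_force: [0.4, 0.1, -0.4]
width: 0.0773
```

Call:
jog_arm(
  plan=[
    [[0,0,0],[0,0,0],1],
    [[0,0,0],[0,0,0],1],
    [[0,0,-0.3],[0,0,0],1],
    [[0,0,-0.8],[0,0,0],1],
    [[0,0,-1],[0,0,0],1],
    [[0,0,-1],[0,0,0],1],
    [[0,0,-1],[0,0,0],1],
    [[0,0,-0.8],[0,0,0],1],
    [[0,0,-0.4],[0,0,0],1],
    [[0,0,0],[0,0,0],1],
  ],
)

```text
t: 15.18
eef_pos: [0.5256, 0.0704, 0.2292]
ee_rot: [-0.001, 0.926, -0.378, 0.002]
wrist_force: [-0.0, 2.0, -0.1]
width: 0.0942
```

```bash
python3 - <<'E'
from h import *
s=status.state(); save(vision.get_image('side'),'d8.png'); save(vision.get_image('scene'),'s8.png'); save(vision.get_image('wrist'),'w8.png')
print(s['t'],s['eef_pos'],s['wrist_force'],s['width'],abs(s['qvel']).max())
E
```

```text
15.1833 [0.52555464 0.07038888 0.22922075] [-0.04583821  2.03381121 -0.08708685] 0.09423145570031165 0.054690008808756144
```

View pics/d8.png

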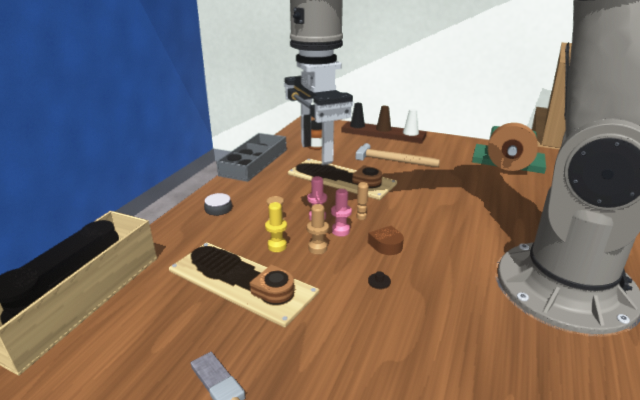

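View pics/s8.png

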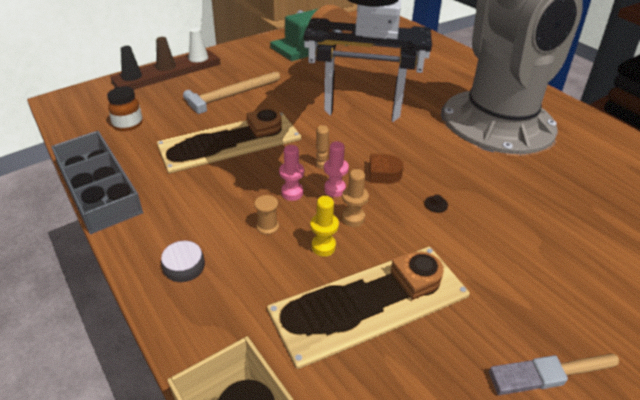

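View pics/w8.png

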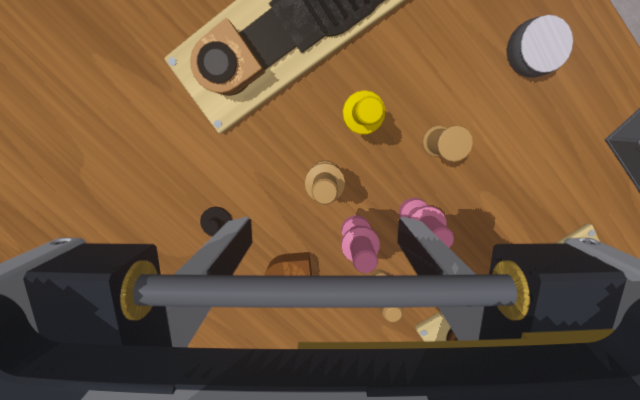

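The pusher stands upright at side (317,229) / scene (354,197), released. The far cap is flush at scene (265,117), nothing else has moved, and the gripper is clear. Handing in.

Call:
jog_arm(
  plan=[
    [[0,0,0],[0,0,0],1],
    [[0,0,0],[0,0,0],1],
    [[0,0,0],[0,0,0],1],
  ],
)

```text
t: 15.58
eef_pos: [0.524, 0.0701, 0.2253]
ee_rot: [0.0, 0.926, -0.378, -0.001]
wrist_force: [0.1, -0.1, 0.3]
width: 0.0943
```

```bash
python3 - <<'E'
from h import *
print(workorder.sign_off())
E
```

```text
the job is handed in; nothing more can be done
None
```

I snapped the proud cap home with the foot of the beech pusher, stood the pusher upright on the bare bench at its original spot, and let go. The job was handed in at about 15.6 s.

- **Cap:** pressing ended on a firm stop at about 25 N, with the foot about 51 mm above the bench. After I lifted off, no stem showed in the side or scene views. I saw no force rise during the snap itself, because the readings were taken between steps.
- **Pusher and surroundings:** the last pictures show the pusher upright and released, with the gripper open and about 16 cm above where it let go. The finished sole and the look-alikes are where they started. The highest wrist force I read was about 25 N, and no check failed or disagreed.

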